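# Run a fingertip along a flow rail to check its wheels

### The arm

A 7-joint arm with a two-finger parallel gripper is mounted at the origin on the work surface. World frame = base frame: x ahead of the robot, y to its left, z up, the work surface at z = 0. Lengths are in m, angles in rad, forces in N, time in s.
With the tool pointing down it reaches from about 0.425 to 0.875 m from the base axis. Payload 4.7 kg.
Tool frame: the origin (TCP) lies on the centre line of the jaws, within the pads' length; the fingertips stand 19 mm ahead of it and the grasp point (between the pads) is the TCP (ctrl.nose_length is the distance from the TCP to the fingertips, in m); z points along the fingers, x is the direction in which the jaws open and shut, and the axes are right-handed (so a half turn about z gives the same grasp; the last joint's range is limited). The gripper opens to 87 mm and grips with 3 to 60 N. Pads are 19 mm wide; open, the fingers measure 117 mm over their backs; the gripper's body (75 mm by 190 mm) begins 51 mm behind the grasp point.
Start: joints at [-1.287, 0.321, -0.07, 1.45, 0.023, 1.371, -0.057], TCP at [0.173, 0.626, 0.242] pointing down, gripper open.
Joint ranges: [-2.86, 2.86], [-0.3, 2.09], [-1.38, 1.24], [0.06, 2.45], [-1.56, 4.7], [0.09, 2.05], [-2.69, 2.69]. Speed limits (rad/s): [2.57, 2.57, 3.14, 3.14, 3.14, 3.14, 3.14].

### API

Orientations are given as a rotation vector (axis times angle).
In Python, from bench import ctrl gives the robot as it stands. The module is installed in compiled form; this text tells all that it offers.
- The arm moves only by the shell command python3 -m crank 'ROWS' [OPENING] [FORCE]. ROWS is a JSON object of lists of equal length, an entry for each row: "dp": the shift along the tool's x, y, z in cm, a list of three; "delta_rot": the turn, a rotation vector about the tool's x, y, z in rad, a list of three. In form: {"dp": [[x, y, z], ...], "delta_rot": [[rx, ry, rz], ...]}. A call has exactly 8 rows; each row shifts and turns the commanded pose from where the row before left it, along the tool's axes as they then stand; what a row does not reach is not made up. A row lasts 1/10 s, in which the tool goes at most 50 mm and 8.59 degrees, less where a joint would pass 70% of its speed; a pose out of reach is approached as far as the arm can. A call with a gripper value outside its range is refused whole. OPENING is the finger opening in cm, from 0 to 8.7, set as the call begins (- or left out, the last holds). The fingers move at their own pace and stop on an object; FORCE is the grip in N (left out, the last holds). Time passes only in rows, so rows that do not move let the fingers close, or fill a call up. It gives the time, the measured TCP pose, the force and the opening at its end, in the units of the state.
- ctrl.get_state(): the state, without advancing time (a new reading comes with each control period).
- ctrl.get_image(name): name is "side" or "top"; returns the picture (400x640x3 uint8, blue, green, red); there is no depth.
- ctrl.camera_info(name): a dict with "camera_matrix" (3x3 intrinsics, pixels), "D" ([k1, k2, p1, p2, k3] as OpenCV has them; the pictures are not rectified), "xyz" and "orientation" of the camera in the world. Camera axes: x right, y down, z forward; pixel columns grow to the right and rows downward; lengths in m; the calibration is good to about 2 mm. A picture is of the moment at which its call begins. camera_info takes no time and is no camera call.
- ctrl.close_job(): hands the job in, once; it reports no verdict.
The state is a dict: "time": time; "joint_positions": joint angles; "qd": joint speeds; "joint_torque": joint torques, N m; "position": TCP position; "tool_rot": TCP orientation; "ft_force": force on the tool from outside, world axes, zero at the start; "torque": the same for the moment, N m; "grip_width": opening from 0.0 (shut) to 1.0 (fully open).
Only numpy, scipy, OpenCV 4.12 (cv2) and the standard library are available. Lean on these libraries where they do the work, as an engineer would, in place of code of your own. Each camera call takes 0.05 s, during which the arm holds its last target.

### The job

Check that the wheels of the carton flow rail on the bench turn: in one stroke, run the fingertips lightly along the tops of the wheels from the low nose end to the end stop, so that each of the seven wheels in turn is visibly spun towards the stop. Do not press hard, and do not raise the hand from the row until the last wheel has turned; then lift clear of the rail. Nothing is to be picked up, and the loose things lying around are to be left where they are.

Things in the scene. Friction and masses are not known exactly. Their poses are not given: they have to be found in the camera images.
- rail: flow rail for cartons, fixed on two low timber bearers (each 120 x 45 x 40 mm) that are fixed to the bench: an open-topped galvanised U channel 36 mm wide (45 mm over its lips) and 420 mm long with seven grey plastic wheels in one row. Origin on the bench top (z = 0) under the middle of the rail; its y axis runs along the rail, x across it, z up. Channel rims are 74 mm above the bench and the wheels stand 12 mm proud of them. The whole rail is level and does not move
- end_stop: end stop bolted to one end of the rail: dark upright steel plate with a rubber buffer, 70 mm wide across the rail, 10 mm thick, top 126 mm above the bench (40 mm above the wheel tops). Its centre line is 213 mm from the rail's middle, 48 mm past the centre of the nearest wheel. It may be at either end (rail y = +0.213 or -0.213). Origin at bench height; axes as the rail's. Cartons travel towards it
- nose: lead-in nose at the other (loading) end of the rail, 213 mm from its middle: a low rounded black plastic block 32 mm wide, top 78 mm above the bench, that is 8 mm lower than the wheel tops. Origin at bench height; axes as the rail's
- crown1 (a point): fixed point at the very top of wheel 1, mid-width, 86 mm above the bench, 165 mm from the rail's middle towards its -y end. The seven wheels stand 55 mm apart in a straight line from crown1 to crown7, numbered from 1 at the -y end to 7 at the +y end
- crown7 (a point): fixed point at the very top of wheel 7, mid-width, 86 mm above the bench, 165 mm from the rail's middle towards its +y end. The seven wheels stand 55 mm apart in a straight line from crown1 to crown7, numbered from 1 at the -y end to 7 at the +y end
- wheel1 (a joint): turning angle of wheel 1 (rad), 0 at the start. The wheel is 38 mm in diameter and 16 mm wide, on an axle across the rail; it turns freely in both directions at a light touch, with very little friction and soon stops by itself. Positive when its top moves towards the rail's +y, negative towards -y
- wheel2 (a joint): turning angle of wheel 2 (rad), 0 at the start. The wheel is 38 mm in diameter and 16 mm wide, on an axle across the rail; it turns freely in both directions at a light touch, with very little friction and soon stops by itself. Positive when its top moves towards the rail's +y, negative towards -y
- wheel3 (a joint): turning angle of wheel 3 (rad), 0 at the start. The wheel is 38 mm in diameter and 16 mm wide, on an axle across the rail; it turns freely in both directions at a light touch, with very little friction and soon stops by itself. Positive when its top moves towards the rail's +y, negative towards -y
- wheel4 (a joint): turning angle of wheel 4 (rad), 0 at the start. The wheel is 38 mm in diameter and 16 mm wide, on an axle across the rail; it turns freely in both directions at a light touch, with very little friction and soon stops by itself. Positive when its top moves towards the rail's +y, negative towards -y
- wheel5 (a joint): turning angle of wheel 5 (rad), 0 at the start. The wheel is 38 mm in diameter and 16 mm wide, on an axle across the rail; it turns freely in both directions at a light touch, with very little friction and soon stops by itself. Positive when its top moves towards the rail's +y, negative towards -y
- wheel6 (a joint): turning angle of wheel 6 (rad), 0 at the start. The wheel is 38 mm in diameter and 16 mm wide, on an axle across the rail; it turns freely in both directions at a light touch, with very little friction and soon stops by itself. Positive when its top moves towards the rail's +y, negative towards -y
- wheel7 (a joint): turning angle of wheel 7 (rad), 0 at the start. The wheel is 38 mm in diameter and 16 mm wide, on an axle across the rail; it turns freely in both directions at a light touch, with very little friction and soon stops by itself. Positive when its top moves towards the rail's +y, negative towards -y
- spare_a: spare wheel, grey plastic, 38 mm across and 16 mm thick, lying flat on the bench on the robot's side of the rail. Origin at the middle of its underside. Loose; to be left alone
- spare_b: a second spare wheel like the first, on the far side of the rail. Origin at the middle of its underside. Loose; to be left alone
- screwdriver: screwdriver about 190 mm long lying on the bench on the robot's side of the rail, roughly parallel to it. Origin at the middle of its underside. Loose; to be left alone
- wrench: steel wrench about 170 mm long lying beyond the rail. Origin at the middle of its underside. Loose; to be left alone
- tape: cardboard tape core (ring), 110 mm across, 48 mm high, flat on the bench to the left. Origin at the middle of its underside. Loose; to be left alone
- mug: white mug, 80 mm across, 95 mm high, to the right. Origin at the middle of its underside. Loose; to be left alone
- lube: plain aluminium spray can, 52 mm across, 160 mm high, at the back left. Origin at the middle of its underside. Loose; to be left alone
- carton: closed small cardboard carton, 100 x 140 x 70 mm, front right. Origin at the middle of its underside. Loose; to be left alone

How it is judged:
On the way, in this order (a step that is already met when the one before it is completed fails the run):
1. the first wheel, counted from the lead-in nose, has been spun towards the end stop (((y of end_stop in the frame of rail above 0 m and value of joint wheel1 above 0.3 rad) or (y of end_stop in the frame of rail below 0 m and value of joint wheel7 below -0.3 rad))), for 0.04 s.
2. the second wheel, counted from the lead-in nose, has been spun towards the end stop (((y of end_stop in the frame of rail above 0 m and value of joint wheel2 above 0.3 rad) or (y of end_stop in the frame of rail below 0 m and value of joint wheel6 below -0.3 rad))), for 0.04 s.
3. the third wheel, counted from the lead-in nose, has been spun towards the end stop (((y of end_stop in the frame of rail above 0 m and value of joint wheel3 above 0.3 rad) or (y of end_stop in the frame of rail below 0 m and value of joint wheel5 below -0.3 rad))), for 0.04 s.
4. the fourth wheel, counted from the lead-in nose, has been spun towards the end stop (((y of end_stop in the frame of rail above 0 m and value of joint wheel4 above 0.3 rad) or (y of end_stop in the frame of rail below 0 m and value of joint wheel4 below -0.3 rad))), for 0.04 s.
5. the fifth wheel, counted from the lead-in nose, has been spun towards the end stop (((y of end_stop in the frame of rail above 0 m and value of joint wheel5 above 0.3 rad) or (y of end_stop in the frame of rail below 0 m and value of joint wheel3 below -0.3 rad))), for 0.04 s.
6. the sixth wheel, counted from the lead-in nose, has been spun towards the end stop (((y of end_stop in the frame of rail above 0 m and value of joint wheel6 above 0.3 rad) or (y of end_stop in the frame of rail below 0 m and value of joint wheel2 below -0.3 rad))), for 0.04 s.
7. the last wheel, counted from the lead-in nose, has been spun towards the end stop (((y of end_stop in the frame of rail above 0 m and value of joint wheel7 above 0.3 rad) or (y of end_stop in the frame of rail below 0 m and value of joint wheel1 below -0.3 rad))), for 0.04 s.
At the end, for the whole second after the job is handed in: all seven wheels have turned at least 0.3 rad (17 degrees) in the direction that carries a carton towards the end stop, one after another from the nose end; every loose thing is within 10 mm of where it began (((y of end_stop in the frame of rail above 0 m and value of joint each of wheel1, wheel2, wheel3, wheel4, wheel5, wheel6, wheel7 above 0.3 rad) or (y of end_stop in the frame of rail below 0 m and value of joint each of wheel1, wheel2, wheel3, wheel4, wheel5, wheel6, wheel7 below -0.3 rad)) and distance of each of spare_a, spare_b, screwdriver, wrench, tape, mug, lube, carton from where it was at the start of the episode below 0.01 m); the robot touches nothing.
It fails at once if the rail, its wheels, its stop or its nose is pressed hard (more than 25 N) (contact force between any of rail, end_stop, nose and the arm above 25 N or contact force between any of rail, end_stop, nose and the fingers above 25 N).
It fails at once if the hand is raised more than 30 mm above the wheel tops after the first wheel has turned and before all have (((value of joint wheel1 above 0.3 rad or value of joint wheel1 below -0.3 rad) or (value of joint wheel2 above 0.3 rad or value of joint wheel2 below -0.3 rad) or (value of joint wheel3 above 0.3 rad or value of joint wheel3 below -0.3 rad) or (value of joint wheel4 above 0.3 rad or value of joint wheel4 below -0.3 rad) or (value of joint wheel5 above 0.3 rad or value of joint wheel5 below -0.3 rad) or (value of joint wheel6 above 0.3 rad or value of joint wheel6 below -0.3 rad) or (value of joint wheel7 above 0.3 rad or value of joint wheel7 below -0.3 rad)) and not ((y of end_stop in the frame of rail above 0 m and value of joint each of wheel1, wheel2, wheel3, wheel4, wheel5, wheel6, wheel7 above 0.3 rad) or (y of end_stop in the frame of rail below 0 m and value of joint each of wheel1, wheel2, wheel3, wheel4, wheel5, wheel6, wheel7 below -0.3 rad)) and z of the grasp point in the frame of rail above 0.135 m).
It fails at once if a loose thing is pushed, lifted or knocked over (distance of any of spare_a, spare_b, screwdriver, wrench, tape, mug, lube, carton from where it was at the start of the episode above 0.015 m).
It also fails if it takes over 40 s, if anything falls off the work surface, if the arm or the gripper's body presses on something with over 40 N, if the wrist force passes 120 N, or if a joint passes its speed limit or range.

## Working session

There is one attempt and no reset: what is moved stays moved. The work goes in short steps, Python scripts to look and compute and a shell command to move; the robot and the scene stay as the last step left them, time stands still between calls to the robot, and variables do not carry over. Pictures are saved under pics/ and viewed, and the job is handed in when it is done.

```bash
mkdir -p pics; python3 - <<'E'
from bench import ctrl
import cv2
s=ctrl.get_state()
for k,v in s.items(): print(k,v)
print(ctrl.nose_length)
for n in("side","top"):
    cv2.imwrite(f"pics/{n}0.png",ctrl.get_image(n)); print(n,ctrl.camera_info(n))
E
```

```text
time 0.0
joint_positions [-1.28689313  0.32182981 -0.07007965  1.4516982   0.02260927  1.37080573
 -0.05690282]
qd [ 9.02131072e-04 -5.52027268e-04 -4.14343915e-05 -3.67186254e-04
  4.77025789e-04 -1.03514759e-03  7.64569307e-04]
joint_torque [ 8.28935435e-05 -4.91290855e+01 -4.03806623e-01 -3.12519979e+01
 -6.39367034e-02  4.38642909e-02  1.78449368e-04]
position [0.17316345 0.62595789 0.24044538]
tool_rot [ 2.49899149e+00  1.90175300e+00 -2.33240415e-03]
ft_force [0.20888152 0.81201325 0.58794506]
torque [-0.01923004 -0.02881373  0.06308534]
grip_width 0.9977350108425037
0.019
side {'camera_matrix': array([[503.49301539,   0.        , 324.51607496],
       [  0.        , 503.49301539, 203.82720002],
       [  0.        ,   0.        ,   1.        ]]), 'D': array([-0.16162609,  0.        ,  0.        ,  0.        ,  0.        ]), 'xyz': array([0.49164474, 0.96795996, 0.828181  ]), 'orientation': array([-0.10130739,  2.76270883, -1.38358343])}
top {'camera_matrix': array([[398.03210588,   0.        , 321.50949319],
       [  0.        , 398.03210588, 201.137905  ],
       [  0.        ,   0.        ,   1.        ]]), 'D': array([-0.03457851,  0.        ,  0.        ,  0.        ,  0.        ]), 'xyz': array([0.29506443, 0.00317091, 1.28828074]), 'orientation': array([-2.03386412,  2.19347232, -0.22384599])}
```

View pics/side0.png

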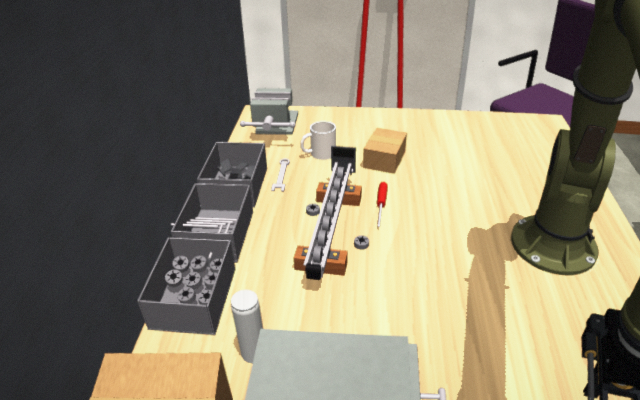

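View pics/top0.png

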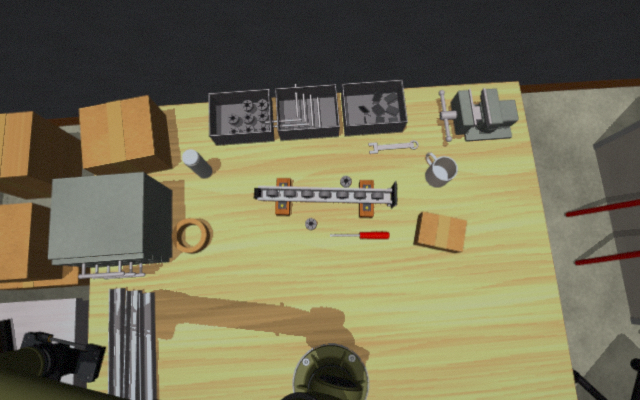

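The top view shows the nose at the left (about 258,194) and the end stop at the right (about 394,195). The side view agrees: the stop is at (343,158) and the nose at (315,268). I'll zoom in next.

```bash
python3 - <<'E'
import cv2
t=cv2.imread("pics/top0.png"); s=cv2.imread("pics/side0.png")
cv2.imwrite("pics/topz.png",cv2.resize(t[165:230,245:405],None,fx=5,fy=5,interpolation=cv2.INTER_CUBIC))
cv2.imwrite("pics/sidez.png",cv2.resize(s[140:285,290:370],None,fx=4,fy=4,interpolation=cv2.INTER_CUBIC))
E
```

```text
(no output)
```

View pics/topz.png

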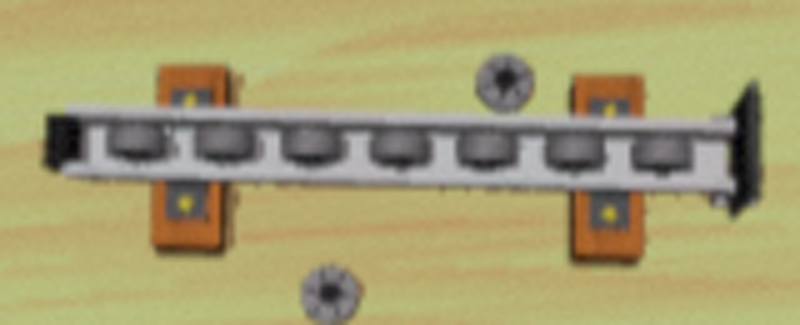

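View pics/sidez.png

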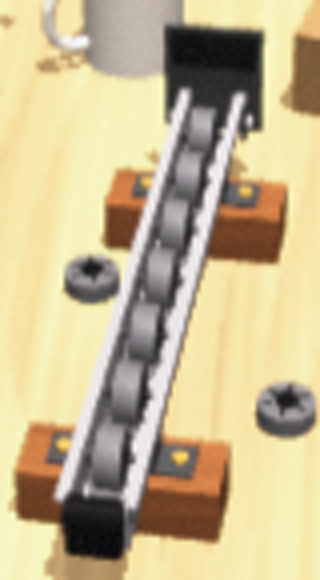

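```bash
cat > h.py <<'E'
import numpy as np,cv2
from scipy.spatial.transform import Rotation as R
from bench import ctrl
def ray(n,px):
    c=ctrl.camera_info(n)
    p=cv2.undistortPoints(np.array(px,float).reshape(-1,1,2),c["camera_matrix"],c["D"]).reshape(-1,2)
    return c["xyz"],np.c_[p,np.ones(len(p))]@R.from_rotvec(c["orientation"]).as_matrix().T
def plane(n,px,z):
    o,d=ray(n,px); return o+d*((z-o[2])/d[:,2])[:,None]
def proj(n,P):
    c=ctrl.camera_info(n); r=R.from_rotvec(c["orientation"]).as_matrix()
    rv=cv2.Rodrigues(r.T)[0]; return cv2.projectPoints(np.array(P,float),rv,-r.T@c["xyz"],c["camera_matrix"],c["D"])[0].reshape(-1,2)
E
python3 - <<'E'
from h import *
np.set_printoptions(precision=4,suppress=True)
Z=lambda L:(np.array(L,float)+.5)/5-.5+[245,165]
S=lambda L:(np.array(L,float)+.5)/4-.5+[290,140]
print("bearers",plane("top",Z([[158,66],[230,66],[224,244],[152,242],[572,76],[643,76],[640,256],[570,256]]),.04))
print("lips far/near",plane("top",Z([[90,107],[700,121],[90,178],[700,188]]),.074))
print("wheel tread mid",plane("top",Z([[138,142],[662,153]]),.084))
print("side lips left/right near-far",plane("side",S([[62,492],[184,92],[130,500],[241,97]]),.074))
print("stop top corners side",plane("side",S([[166,28],[263,34]]),.126))
print("side crown",plane("side",S([[112,428],[203,112]]),.086))
E
```

```text
bearers [[ 0.6437  0.1279  0.04  ]
 [ 0.6401  0.0812  0.04  ]
 [ 0.5233  0.092   0.04  ]
 [ 0.5281  0.1377  0.04  ]
 [ 0.6166 -0.1395  0.04  ]
 [ 0.6131 -0.1854  0.04  ]
 [ 0.4956 -0.1714  0.04  ]
 [ 0.4989 -0.127   0.04  ]]
lips far/near [[ 0.6108  0.1685  0.074 ]
 [ 0.5727 -0.213   0.074 ]
 [ 0.5652  0.1706  0.074 ]
 [ 0.53   -0.2083  0.074 ]]
wheel tread mid [[ 0.5835  0.1384  0.084 ]
 [ 0.5519 -0.1855  0.084 ]]
side lips left/right near-far [[ 0.6098  0.1777  0.074 ]
 [ 0.5695 -0.2324  0.074 ]
 [ 0.5724  0.1815  0.074 ]
 [ 0.5292 -0.2282  0.074 ]]
stop top corners side [[ 0.5817 -0.2317  0.126 ]
 [ 0.5148 -0.2274  0.126 ]]
side crown [[ 0.586   0.1373  0.086 ]
 [ 0.5537 -0.1885  0.086 ]]
```

```bash
python3 - <<'E'
from h import *
np.set_printoptions(precision=3,suppress=True)
for z in (0,.1,.2,.3): print(z,"top",plane("top",[[145,175],[145,260],[172,255]],z)[:,:2].tolist(),"side",plane("side",[[408,336],[255,333]],z)[:,:2].tolist())
s=ctrl.get_state(); M=R.from_rotvec(s["tool_rot"]); print(M.as_matrix())
c7=np.array([.586,.139]);c1=np.array([.553,-.188]);print(proj("top",[[*c7,.086],[*c1,.086]]),proj("side",[[*c7,.086],[*c1,.086]]))
u=np.array([.0985,.995,0]);T=np.c_[u,[u[1],-u[0],0],[0,0,-1]]
print((M.inv()*R.from_matrix(T)).as_rotvec())
tgt=np.array([.5695,-.0235,0])+u*.20
print(tgt, M.inv().apply(tgt+[0,0,.34]-s["position"])*100)
E
```

```text
0 top [[0.6988937972839022, 0.5747526563414925], [0.4129224917956327, 0.5705383131508974], [0.4227435857094647, 0.4823534167256268]] side [[0.3864503285880103, 0.30519684415738957], [0.7018784757225547, 0.3185896821187484]]
0.1 top [[0.6675474180181338, 0.5303848621349785], [0.40377401519499523, 0.5264976481987769], [0.4128327679837548, 0.44515791319290293]] side [[0.3991521908733488, 0.3852232043945335], [0.6764934771184775, 0.39699890336248733]]
0.2 top [[0.6362010387523652, 0.48601706792846455], [0.3946255385943577, 0.4824569832466563], [0.4029219502580449, 0.4079624096601791]] side [[0.4118540531586873, 0.46524956463167744], [0.6511084785144002, 0.4754081246062264]]
0.3 top [[0.6048546594865967, 0.4416492737219506], [0.3854770619937202, 0.43841631829453576], [0.39301113253233494, 0.3707669061274553]] side [[0.42455591544402577, 0.5452759248688214], [0.625723479910323, 0.5538173458499652]]
[[ 0.266  0.964 -0.   ]
 [ 0.964 -0.266 -0.002]
 [-0.002  0.    -1.   ]]
[[271.885 192.099]
 [377.867 194.658]] [[317.536 247.14 ]
 [340.632 167.73 ]]
[-0.     0.002 -0.171]
[0.589 0.176 0.   ] [-32.355  52.106  -9.883]
```

```bash
python3 -m crank '{"dp":[[0,0,-1.5],[0,0,-1.5],[0,0,-1.5],[0,0,-1.5],[0,0,-1.5],[0,0,-1.5],[0,0,-1],[0,0,0]],"delta_rot":[[0,0,0],[0,0,0],[0,0,0],[0,0,0],[0,0,0],[0,0,0],[0,0,0],[0,0,0]]}' 0 15
python3 -m crank '{"dp":[[-1,1.6,0],[-2,3.2,0],[-2,3.2,0],[-2,3.2,0],[-2,3.2,0],[-2,3.2,0],[-2,3.2,0],[-2,3.2,0]],"delta_rot":[[0,0,0],[0,0,0],[0,0,0],[0,0,0],[0,0,0],[0,0,0],[0,0,0],[0,0,0]]}'
python3 -m crank '{"dp":[[-2,3.2,0],[-2,3.2,0],[-2,3.2,0],[-2,3.2,0],[-2,3.2,0],[-2,3.2,0],[-2,3.2,0],[-1,1.6,0]],"delta_rot":[[0,0,0],[0,0,0],[0,0,0],[0,0,0],[0,0,0],[0,0,0],[0,0,0],[0,0,0]]}'
```

```text
time: 0.9
position: [0.1734, 0.6272, 0.3437]
tool_rot: [-2.498, -1.901, -0.004]
ft_force: [0.6, 0.4, 0.4]
grip_width: 0.351
time: 1.7
position: [0.366, 0.4147, 0.3406]
tool_rot: [2.501, 1.9, -0.003]
ft_force: [0.4, -0.3, 0.1]
grip_width: 0.003
time: 2.5
position: [0.5576, 0.2033, 0.3405]
tool_rot: [2.505, 1.893, -0.004]
ft_force: [0.6, 0.3, -0.0]
grip_width: 0.005
```

```bash
cat > where.py <<'E'
from h import *
np.set_printoptions(precision=2,suppress=True)
s=ctrl.get_state(); M=R.from_rotvec(s["tool_rot"])
u=np.array([.0985,.995,0]);u/=np.linalg.norm(u);T=np.c_[u,[u[1],-u[0],0],[0,0,-1]]
d=s["position"]-[.5695,-.0235,0]; tip=s["position"]+M.apply([0,0,.019])
print("t",s["time"],"along mm",d@u*1000,"lateral",d@T[:,1]*1000,"tip z mm",tip[2]*1000,"F",s["ft_force"],"rot left",(M.inv()*R.from_matrix(T)).as_rotvec().round(4))
t=[.5695,-.0235,.12]+u*.2
print("to start, tool cm",M.inv().apply(t-s["position"])*100)
E
python3 where.py
```

```text
t 2.5 along mm 224.56920631249426 lateral -34.14214011878767 tip z mm 321.48535255628974 F [ 0.6   0.27 -0.03] rot left [-0.    0.   -0.18]
to start, tool cm [-1.75  3.8  22.05]
```

```bash
python3 -m crank '{"dp":[[-0.4,0.9,2],[-0.5,1,2.5],[-0.5,1,2.5],[-0.35,0.9,2.5],[0,0,2.5],[0,0,2.5],[0,0,1.5],[0,0,1]],"delta_rot":[[0,0,0],[0,0,0],[0,0,0],[0,0,0],[0,0,-0.06],[0,0,-0.06],[0,0,-0.06],[0,0,0]]}'
python3 -m crank '{"dp":[[0,0,0],[0,0,0],[0,0,0],[0,0,0],[0,0,0],[0,0,0],[0,0,0],[0,0,0]],"delta_rot":[[0,0,0],[0,0,0],[0,0,0],[0,0,0],[0,0,0],[0,0,0],[0,0,0],[0,0,0]]}'
python3 where.py
python3 - <<'E'
from h import *
a=ctrl.get_image("top")[150:240,235:395]; b=ctrl.get_image("side")[140:290,270:400]
cv2.imwrite("pics/t1.png",cv2.resize(a,None,fx=5,fy=5,interpolation=cv2.INTER_CUBIC));cv2.imwrite("pics/s1.png",cv2.resize(b,None,fx=4,fy=4,interpolation=cv2.INTER_CUBIC))
E
```

```text
time: 3.3
position: [0.5865, 0.1802, 0.1691]
tool_rot: [-2.319, -2.117, 0.006]
ft_force: [-0.1, -0.0, 0.2]
grip_width: 0.005
time: 4.1
position: [0.5879, 0.1825, 0.1716]
tool_rot: [2.319, 2.12, 0.0]
ft_force: [-0.9, -0.7, -0.9]
grip_width: 0.008
t 4.1 along mm 206.78144137204538 lateral -1.9552794406113576 tip z mm 152.60823056158856 F [-0.85 -0.68 -0.88] rot left [ 0.   -0.    0.01]
to start, tool cm [-0.68  0.19  5.16]
```

View pics/t1.png

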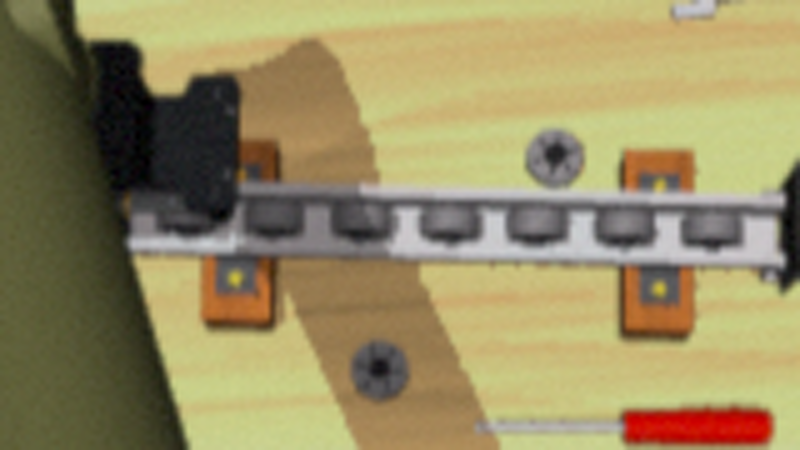

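View pics/s1.png

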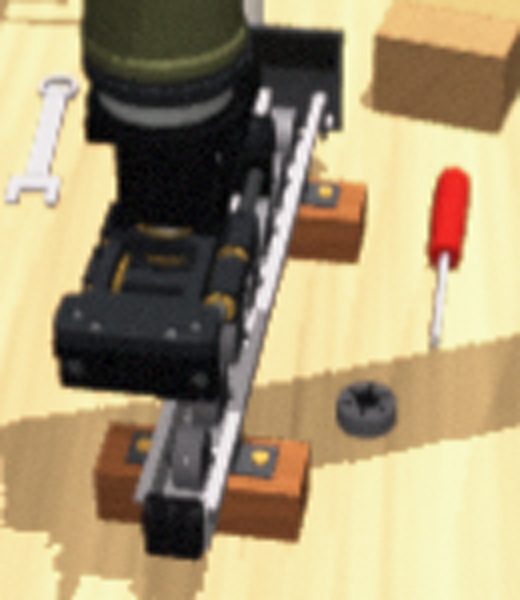

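The hand is above the nose end and has touched nothing. I'll lower it to just above wheel height.

```bash
python3 -m crank '{"dp":[[-0.3,0.1,0.8],[-0.4,0.1,1.2],[0,0,1.2],[0,0,1.2],[0,0,1],[0,0,0.6],[0,0,0],[0,0,0]],"delta_rot":[[0,0,0.01],[0,0,0],[0,0,0],[0,0,0],[0,0,0],[0,0,0],[0,0,0],[0,0,0]]}'
python3 where.py; python3 -m crank '{"dp":[[0,0,0],[0,0,0],[0,0,0],[0,0,0],[0,0,0],[0,0,0],[0,0,0],[0,0,0]],"delta_rot":[[0,0,0],[0,0,0],[0,0,0],[0,0,0],[0,0,0],[0,0,0],[0,0,0],[0,0,0]]}'
python3 where.py
```

```text
time: 5.0
position: [0.5894, 0.1754, 0.1117]
tool_rot: [2.329, 2.108, 0.001]
ft_force: [0.6, -0.3, 0.5]
grip_width: 0.004
t 5.0 along mm 199.89074040252228 lateral 0.24135654828839131 tip z mm 92.72563164387104 F [ 0.56 -0.28  0.49] rot left [ 0. -0. -0.]
to start, tool cm [ 0.01 -0.02 -0.83]
time: 5.8
position: [0.5892, 0.1753, 0.1116]
tool_rot: [-2.329, -2.108, -0.0]
ft_force: [-1.1, -0.1, -0.0]
grip_width: 0.003
t 5.8 along mm 199.7473224820747 lateral 0.054729883829012796 tip z mm 92.55524746818392 F [-1.15 -0.11 -0.  ] rot left [ 0. -0. -0.]
to start, tool cm [ 0.03 -0.01 -0.84]
```

```bash
python3 -m crank '{"dp":[[0,0,0.3],[0,0,0.4],[0,0,0],[-0.4,0,0],[-0.4,0,0],[-0.4,0,0],[-0.4,0,0],[-0.4,0,0]],"delta_rot":[[0,0,0],[0,0,0],[0,0,0],[0,0,0],[0,0,0],[0,0,0],[0,0,0],[0,0,0]]}'
python3 where.py; python3 -m crank '{"dp":[[-0.3,0,0],[-0.3,0,0],[-0.3,0,0],[-0.3,0,0],[-0.3,0,0],[0,0,0],[0,0,0],[0,0,0]],"delta_rot":[[0,0,0],[0,0,0],[0,0,0],[0,0,0],[0,0,0],[0,0,0],[0,0,0],[0,0,0]]}'
python3 where.py
python3 - <<'E'
from h import *
b=ctrl.get_image("side")[140:290,270:400]
cv2.imwrite("pics/s2.png",cv2.resize(b,None,fx=4,fy=4,interpolation=cv2.INTER_CUBIC))
E
```

```text
time: 6.6
position: [0.5873, 0.1548, 0.1047]
tool_rot: [2.33, 2.107, 0.0]
ft_force: [-0.3, -0.7, -0.3]
grip_width: 0.007
t 6.6 along mm 179.2270882429945 lateral 0.14283823399326365 tip z mm 85.6984283017253 F [-0.32 -0.71 -0.26] rot left [ 0. -0. -0.]
to start, tool cm [ 2.08 -0.02 -1.53]
time: 7.4
position: [0.586, 0.1403, 0.1054]
tool_rot: [2.329, 2.108, 0.001]
ft_force: [-0.6, -0.2, 5.3]
grip_width: 0.004
t 7.4 along mm 164.62649858344702 lateral 0.2843007321051645 tip z mm 86.38139241992684 F [-0.62 -0.2   5.31] rot left [ 0. -0. -0.]
to start, tool cm [ 3.54 -0.03 -1.46]
```

View pics/s2.png

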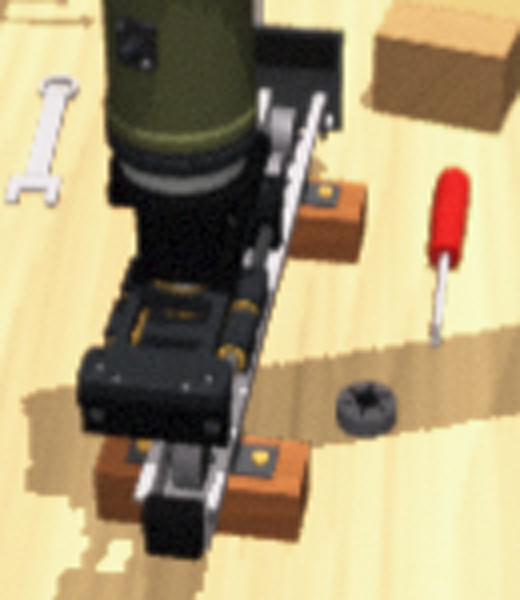

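The fingertips are on the crown of the first wheel at about 5 N. I'll continue the stroke and check the force after each call.

```bash
python3 -m crank '{"dp":[[-0.4,0,0],[-0.5,0,0],[-0.5,0,0],[-0.5,0,0],[-0.5,0,0],[-0.5,0,0],[-0.5,0,0],[-0.5,0,0]],"delta_rot":[[0,0,0],[0,0,0],[0,0,0],[0,0,0],[0,0,0],[0,0,0],[0,0,0],[0,0,0]]}'
python3 where.py; python3 -m crank '{"dp":[[-0.5,0,0],[-0.5,0,0],[-0.5,0,0],[-0.5,0,0],[0,0,0],[0,0,0],[0,0,0],[0,0,0]],"delta_rot":[[0,0,0],[0,0,0],[0,0,0],[0,0,0],[0,0,0],[0,0,0],[0,0,0],[0,0,0]]}'
python3 where.py
python3 - <<'E'
from h import *
b=ctrl.get_image("side")[140:290,270:400]
cv2.imwrite("pics/s3.png",cv2.resize(b,None,fx=4,fy=4,interpolation=cv2.INTER_CUBIC))
E
```

```text
time: 8.25
position: [0.5818, 0.1012, 0.1045]
tool_rot: [-2.329, -2.108, 0.0]
ft_force: [0.8, -0.6, 0.3]
grip_width: 0.004
t 8.25 along mm 125.26982966254957 lateral -0.07450588470544374 tip z mm 85.45714477455283 F [ 0.85 -0.63  0.27] rot left [-0.  0. -0.]
to start, tool cm [ 7.47 -0.   -1.55]
time: 9.05
position: [0.5801, 0.0815, 0.1054]
tool_rot: [2.33, 2.108, 0.001]
ft_force: [-1.8, 0.5, 5.6]
grip_width: 0.008
t 9.05 along mm 105.51853570937585 lateral 0.17263146110280528 tip z mm 86.35317161529473 F [-1.82  0.52  5.61] rot left [ 0. -0. -0.]
to start, tool cm [ 9.45 -0.03 -1.46]
```

View pics/s3.png

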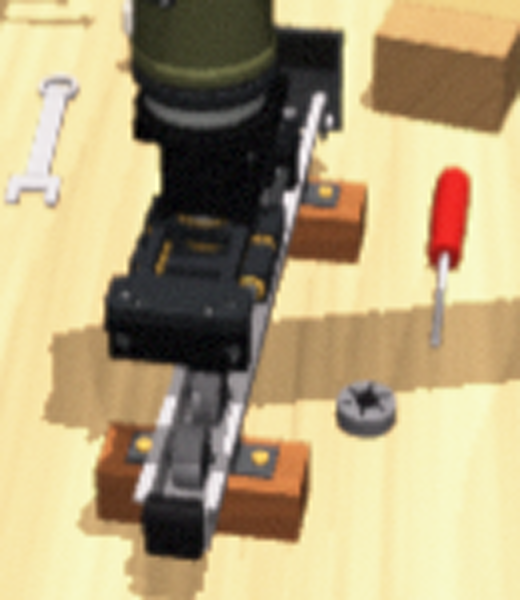

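Wheels one and two are cleared by the hand in the picture, and the force at each crown was about 5.5 N. I'll continue.

```bash
python3 -m crank '{"dp":[[-0.5,0,0],[-0.7,0,0],[-0.7,0,0],[-0.7,0,0],[-0.7,0,0],[-0.7,0,0],[-0.7,0,0],[-0.5,0,0]],"delta_rot":[[0,0,0],[0,0,0],[0,0,0],[0,0,0],[0,0,0],[0,0,0],[0,0,0],[0,0,0]]}'
python3 where.py; python3 -m crank '{"dp":[[-0.5,0,0],[-0.7,0,0],[-0.7,0,0],[-0.7,0,0],[-0.7,0,0],[-0.7,0,0],[-0.7,0,0],[-0.5,0,0]],"delta_rot":[[0,0,0],[0,0,0],[0,0,0],[0,0,0],[0,0,0],[0,0,0],[0,0,0],[0,0,0]]}'
python3 where.py
```

```text
time: 9.9
position: [0.5748, 0.0293, 0.1054]
tool_rot: [-2.33, -2.108, -0.001]
ft_force: [-1.8, 0.1, 5.2]
grip_width: 0.008
t 9.9 along mm 53.1116225531165 lateral 0.0605955459438208 tip z mm 86.38733241782587 F [-1.81  0.06  5.23] rot left [ 0. -0. -0.]
to start, tool cm [14.69 -0.03 -1.45]
time: 10.7
position: [0.5696, -0.0223, 0.1054]
tool_rot: [-2.33, -2.107, -0.001]
ft_force: [-2.1, 0.5, 5.9]
grip_width: 0.004
t 10.7 along mm 1.1933189787087515 lateral 0.001789060689766001 tip z mm 86.37355923962025 F [-2.12  0.46  5.88] rot left [ 0. -0. -0.]
to start, tool cm [19.88 -0.03 -1.45]
```

```bash
python3 -m crank '{"dp":[[-0.6,0,0],[-0.7,0,0],[-0.7,0,0],[-0.7,0,0],[-0.7,0,0],[-0.7,0,0],[-0.7,0,0],[-0.7,0,0]],"delta_rot":[[0,0,0],[0,0,0],[0,0,0],[0,0,0],[0,0,0],[0,0,0],[0,0,0],[0,0,0]]}'
python3 where.py; python3 -m crank '{"dp":[[-0.6,0,0],[-0.7,0,0],[-0.7,0,0],[-0.7,0,0],[-0.7,0,0],[-0.7,0,0],[-0.7,0,0],[-0.7,0,0]],"delta_rot":[[0,0,0],[0,0,0],[0,0,0],[0,0,0],[0,0,0],[0,0,0],[0,0,0],[0,0,0]]}'
python3 where.py
python3 - <<'E'
from h import *
b=ctrl.get_image("side")[120:290,270:400];a=ctrl.get_image("top")[150:240,235:395]
cv2.imwrite("pics/s4.png",cv2.resize(b,None,fx=3.5,fy=3.5,interpolation=cv2.INTER_CUBIC))
cv2.imwrite("pics/t4.png",cv2.resize(a,None,fx=5,fy=5,interpolation=cv2.INTER_CUBIC))
E
```

```text
time: 11.5
position: [0.5642, -0.0767, 0.1054]
tool_rot: [-2.329, -2.108, -0.001]
ft_force: [-2.6, 0.2, 6.8]
grip_width: 0.006
t 11.5 along mm -53.449001016152536 lateral -0.03876017263949325 tip z mm 86.3615424875959 F [-2.65  0.21  6.84] rot left [ 0. -0. -0.]
to start, tool cm [25.35 -0.02 -1.44]
time: 12.3
position: [0.5587, -0.1315, 0.1054]
tool_rot: [-2.329, -2.108, -0.001]
ft_force: [-2.7, -0.0, 5.6]
grip_width: 0.006
t 12.3 along mm -108.57885000386636 lateral -0.12051895425861806 tip z mm 86.37406462398131 F [-2.73 -0.02  5.59] rot left [ 0. -0. -0.]
to start, tool cm [30.86 -0.02 -1.44]
```

View pics/s4.png

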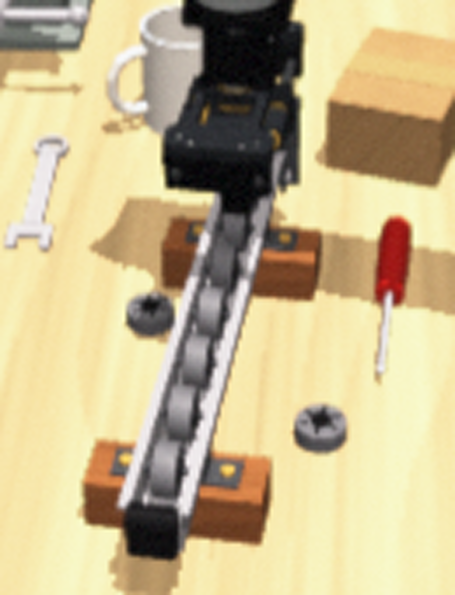

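View pics/t4.png

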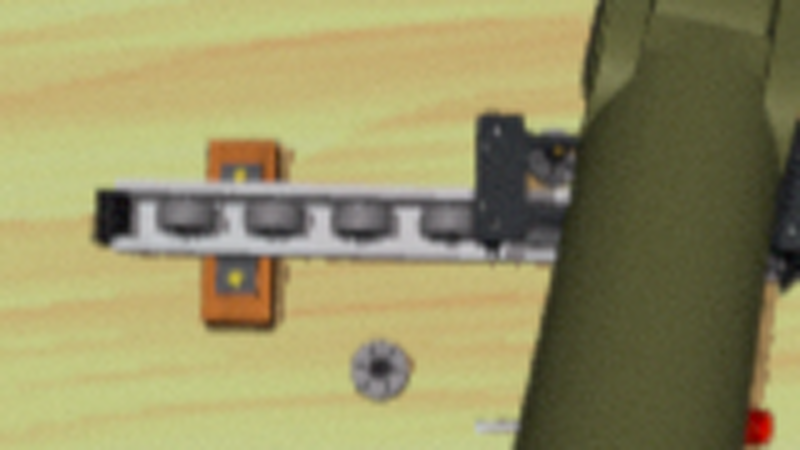

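The fingertips are on wheel six, centred on the row, and the loose items look undisturbed. Next is the last wheel, stopping well short of the plate.

```bash
python3 -m crank '{"dp":[[-0.6,0,0],[-0.7,0,0],[-0.7,0,0],[-0.7,0,0],[-0.7,0,0],[-0.7,0,0],[-0.7,0,0],[-0.7,0,0]],"delta_rot":[[0,0,0],[0,0,0],[0,0,0],[0,0,0],[0,0,0],[0,0,0],[0,0,0],[0,0,0]]}'
python3 where.py; python3 -m crank '{"dp":[[-0.3,0,0],[-0.2,0,0],[0,0,0],[0,0,0],[0,0,0],[0,0,0],[0,0,0],[0,0,0]],"delta_rot":[[0,0,0],[0,0,0],[0,0,0],[0,0,0],[0,0,0],[0,0,0],[0,0,0],[0,0,0]]}'
python3 where.py
python3 - <<'E'
from h import *
b=ctrl.get_image("side")[120:290,270:400]
cv2.imwrite("pics/s5.png",cv2.resize(b,None,fx=3.5,fy=3.5,interpolation=cv2.INTER_CUBIC))
E
```

```text
time: 13.2
position: [0.5532, -0.1864, 0.1054]
tool_rot: [-2.329, -2.108, -0.001]
ft_force: [-2.1, 0.4, 5.3]
grip_width: 0.006
t 13.2 along mm -163.6951880720408 lateral -0.19527453515986326 tip z mm 86.35795560061653 F [-2.05  0.38  5.33] rot left [ 0. -0. -0.]
to start, tool cm [36.37 -0.02 -1.45]
time: 14.0
position: [0.5527, -0.1915, 0.1053]
tool_rot: [2.329, 2.107, 0.0]
ft_force: [-2.0, 0.6, 6.6]
grip_width: 0.002
t 14.0 along mm -168.79207976473103 lateral -0.1877766162565258 tip z mm 86.33767392199914 F [-2.01  0.56  6.6 ] rot left [ 0.  0. -0.]
to start, tool cm [36.88 -0.03 -1.47]
```

View pics/s5.png

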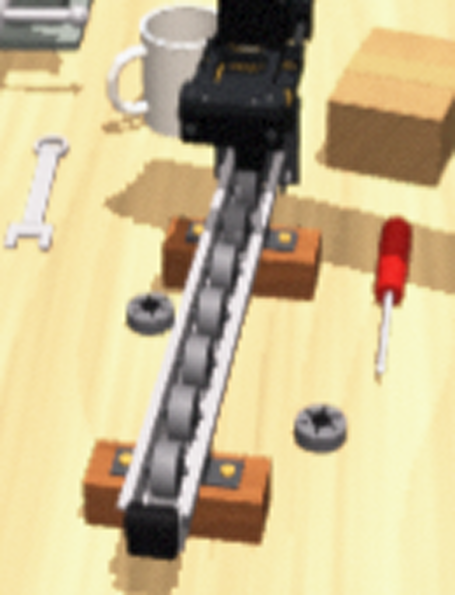

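```bash
python3 -m crank '{"dp":[[-0.3,0,0],[-0.3,0,0],[0,0,0],[0,0,-0.5],[0,0,-1.5],[0,0,-2],[0,0,-2],[0,0,-2]],"delta_rot":[[0,0,0],[0,0,0],[0,0,0],[0,0,0],[0,0,0],[0,0,0],[0,0,0],[0,0,0]]}'
python3 -m crank '{"dp":[[0,0,-2],[0,0,-2],[0,0,-2],[0,0,-1],[0,0,0],[0,0,0],[0,0,0],[0,0,0]],"delta_rot":[[0,0,0],[0,0,0],[0,0,0],[0,0,0],[0,0,0],[0,0,0],[0,0,0],[0,0,0]]}'
python3 where.py
python3 - <<'E'
from h import *
for n in("side","top"): cv2.imwrite(f"pics/{n}9.png",ctrl.get_image(n))
# compare rail region and loose things with start
for n in("side","top"):
    a=cv2.imread(f"pics/{n}0.png");b=cv2.imread(f"pics/{n}9.png")
    c=(slice(130,285),slice(270,410)) if n=="side" else (slice(130,260),slice(170,330))
    k=2.5
    cv2.imwrite(f"pics/{n}cmp.png",cv2.resize(np.hstack([a[c],b[c]]),None,fx=k,fy=k,interpolation=cv2.INTER_CUBIC))
E
```

```text
time: 14.85
position: [0.5522, -0.1966, 0.1862]
tool_rot: [2.329, 2.108, 0.001]
ft_force: [0.0, 0.0, 0.4]
grip_width: 0.006
time: 15.65
position: [0.5515, -0.1967, 0.2534]
tool_rot: [-2.328, -2.107, 0.002]
ft_force: [0.4, -0.2, -0.2]
grip_width: 0.009
t 15.65 along mm -174.09197057855556 lateral -0.8562586865253998 tip z mm 234.42791946155694 F [ 0.4  -0.23 -0.25] rot left [-0. -0. -0.]
to start, tool cm [37.41  0.07 13.35]
```

View pics/sidecmp.png

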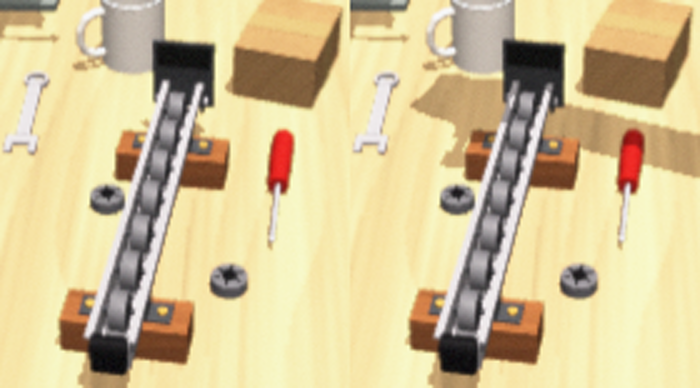

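View pics/topcmp.png

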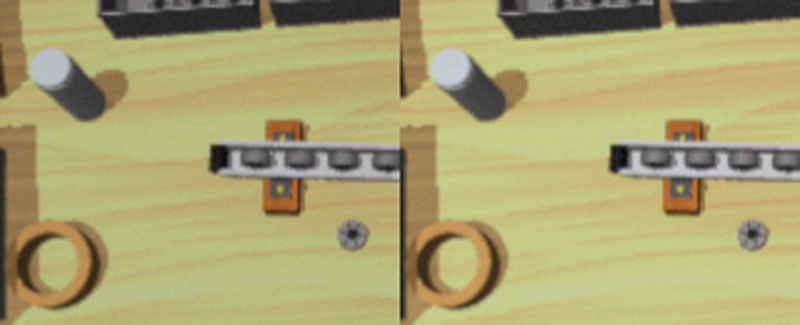

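Everything loose is in its original place. One more check: do the wheel pixels differ from the starting picture? That would be direct evidence that they turned.

```bash
python3 - <<'E'
from h import *
u=np.array([.0985,.995,0]);
for n in("top","side"):
    a=cv2.imread(f"pics/{n}0.png").astype(int);b=cv2.imread(f"pics/{n}9.png").astype(int)
    d=np.abs(a-b).mean(2); g=d[180:300,:][:, :].mean()
    print(n,"median bg",np.median(d))
    for s in (165,110,55,0,-55,-110,-165):
        p=proj(n,[np.array([.5695,-.0235,.074])+u*s/1000])[0].round().astype(int)
        w=d[p[1]-6:p[1]+7,p[0]-6:p[0]+7]; print(s,p,w.mean().round(1),w.max().round(1))
E
```

```text
top median bg 9.333333333333334
165 [272 193] 8.9 22.7
110 [289 193] 9.1 29.0
55 [307 194] 9.3 29.0
0 [324 194] 8.8 27.3
-55 [342 195] 8.9 27.7
-110 [360 195] 11.3 78.7
-165 [377 195] 33.8 142.0
side median bg 2.3333333333333335
165 [318 252] 3.4 14.0
110 [322 236] 3.5 13.0
55 [326 221] 3.4 40.7
0 [330 207] 3.5 43.7
-55 [334 195] 3.4 27.7
-110 [337 183] 6.0 81.7
-165 [341 171] 9.3 82.0
```

```bash
python3 - <<'E'
from bench import ctrl
print(ctrl.close_job())
E
```

```text
the job is handed in; nothing more can be done
None
```

I ran the closed fingertips over all seven wheels in one stroke, from the nose (robot's left) to the end stop (robot's right), then lifted clear and handed in. The hand-in reports no verdict, and I could not see the wheels turn directly.

- **Force:** I read 5–7 N of upward force with the tips on each of the seven wheel crowns, well under the 25 N limit. Force was only read at the end of each call, so brief peaks in between are not known.
- **Height:** in every reading the fingertips stayed at about wheel-top height, within 1 mm, until the last wheel was done.
- **Evidence that the wheels turned:** force along the rail stayed near zero (at most 0.7 N), which fits wheels rolling freely. Each wheel was in contact for an estimated 25–30 mm of travel, against the 6 mm that 0.3 rad needs.
- **Inconclusive check:** comparing wheel pixels before and after did not settle it, because the changes were about as small as the image noise.
- **Loose things:** start and end pictures compared by eye show none of them moved. The arm and stop were in neither contact nor reach of each other: the tips stopped short of the plate.
- **End state:** the tool is about 15 cm above the wheels and touching nothing, with force near 0 N. The run took 15.7 s.

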